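# Line up heat sinks by height in the fan's air stream

### The arm

A 6-joint arm with a two-finger parallel gripper is mounted at the origin on the work surface. World frame = base frame: x ahead of the robot, y to its left, z up, the work surface at z = 0. Lengths are in mm, angles in rad, forces in N, time in s.
With the tool pointing down it reaches from about 275 to 825 mm from the base axis. Payload 5.2 kg.
Tool frame: the origin (TCP) lies at the very end of the fingers, on their centre line; the grasp point (between the pads) lies 19 mm behind it; z points along the fingers, y is the direction in which the jaws open and shut (so a half turn about z gives the same grasp; the last joint's range is limited). The gripper opens to 93 mm and grips with 3 to 60 N. Pads are 15 mm wide; open, the fingers measure 128 mm over their backs; the gripper's body (75 mm by 188 mm) begins 65 mm behind the grasp point.
Start: joints at [1.01, 0.259, 1.535, -0, 1.348, -0.203], TCP at [192.596, 515.181, 218.653] pointing down, gripper open.
Joint ranges: [-3.14, 3.14], [-0.91, 2.08], [0.19, 2.58], [-1.22, 4.36], [0.22, 2.71], [-3.12, 3.12]. Speed limits (rad/s): [2.57, 2.57, 3.14, 3.14, 3.14, 3.14].

### API

Orientations are given as [roll, pitch, yaw] about the fixed x, y, z axes, in that order (R = Rz(yaw) Ry(pitch) Rx(roll)).
In Python, from bench import robot gives the robot as it stands. The module is installed in compiled form; this text tells all that it offers. Calls block until the motion is done:
- robot.move_ptp(position, orientation): joint-space move of the TCP to a pose.
- robot.move_linear(position, ori=None, speed=150, f_stop=None): straight line of the TCP; ori=None keeps the orientation; speed is the mean speed in mm/s. With f_stop (N) it stops when the force on the tool has changed by that much, and returns True; else False.
- robot.move_j(angles): joint-space move.
- robot.move_gripper(opening): opening from 0.0 (shut) to 1.0 (fully open); the grip force is fixed at half the most; returns when the fingers have stopped.
- robot.sleep(seconds).
- robot.inverse_kinematics(position, orientation): joint angles nearest the present ones, or None.
- robot.get_image(name): name is "side" or "top" or "wrist"; returns a dict with "img" (480x640x3 uint8, blue, green, red), "fovy" (degrees; the focal length in pixels is half the picture's height over the tangent of half this angle, whatever the lens; pixels are square), "cx", "cy" (the principal point, pixels), "eye" and "orientation" of the camera in the world. Camera axes: x right, y down, z forward; pixel columns grow to the right and rows downward; lengths in mm; the calibration is good to about 2 mm. A picture is of the moment at which its call begins. There is no depth.
A pose or a line that the arm cannot do raises robot.MotionError and nothing moves.
- robot.hand_in(): hands the job in, once; it reports no verdict.
Readings, each from a call of its own:
- robot.current_t(): time.
- robot.current_qpos(): joint angles.
- robot.current_joint_vel(): joint speeds.
- robot.current_joint_efforts(): joint torques, N m.
- robot.current_tcp_pos(): TCP position.
- robot.current_eef_rot(): TCP orientation.
- robot.current_contact_force(): force on the tool from outside, world axes, zero at the start.
- robot.current_ft_torque(): the same for the moment, N m.
- robot.current_gripper_width(): opening from 0.0 (shut) to 1.0 (fully open).
Only numpy, scipy, OpenCV 4.12 (cv2) and the standard library are available. Lean on these libraries where they do the work, as an engineer would, in place of code of your own. Each camera call takes 0.05 s, during which the arm holds its last target.

### The job

Set the four heat sinks up for the thermal run: one on each copper heater plate of the fan-cooled test board, in order of height with the lowest next to the fan and the tallest farthest away, so that none stands in the lee of a taller one. Stand each upright and centred on its plate with its fins running along the row, so that the air passes between them, and set it down rather than let it drop. Leave the capacitor that stands among them where it is, upright.

Things in the scene. Friction and masses are not known exactly. Their poses are not given: they have to be found in the camera images.
- sink_a_mid (a point): The lowest of the four loose extruded heat sinks: bare aluminium block of upright parallel plate fins on a flat base, 40 mm long along the fins, 36 mm wide across them, 20 mm high. The point is its centre, 10 mm above its underside; x runs along the fins, y across them (the outer fins are flat faces to grip), z up. It starts standing on the bench (bench top at z = 0), turned any way.
- sink_b_mid (a point): The second lowest of the four loose extruded heat sinks: bare aluminium block of upright parallel plate fins on a flat base, 40 mm long along the fins, 40 mm wide across them, 32 mm high. The point is its centre, 16 mm above its underside; x runs along the fins, y across them (the outer fins are flat faces to grip), z up. It starts standing on the bench (bench top at z = 0), turned any way.
- sink_c_mid (a point): The second tallest of the four loose extruded heat sinks: bare aluminium block of upright parallel plate fins on a flat base, 44 mm long along the fins, 40 mm wide across them, 45 mm high. The point is its centre, 22.5 mm above its underside; x runs along the fins, y across them (the outer fins are flat faces to grip), z up. It starts standing on the bench (bench top at z = 0), turned any way.
- sink_d_mid (a point): The tallest of the four loose extruded heat sinks: bare aluminium block of upright parallel plate fins on a flat base, 44 mm long along the fins, 44 mm wide across them, 60 mm high. The point is its centre, 30 mm above its underside; x runs along the fins, y across them (the outer fins are flat faces to grip), z up. It starts standing on the bench (bench top at z = 0), turned any way.
- plate_a_top (a point): One of four alike, fixed copper heater plates, 50 x 50 mm, in a straight row (about 64 mm, give or take 10, from centre to centre) on the red-brown test board. The point is the centre of its flat top face, 23 mm above the bench and 5 mm above the board (board: 410 x 130 mm, its top 18 mm above the bench); z up, y along the row. The letter says nothing of its place in the row: that differs from start to start.
- plate_b_top (a point): One of four alike, fixed copper heater plates, 50 x 50 mm, in a straight row (about 64 mm, give or take 10, from centre to centre) on the red-brown test board. The point is the centre of its flat top face, 23 mm above the bench and 5 mm above the board (board: 410 x 130 mm, its top 18 mm above the bench); z up, y along the row. The letter says nothing of its place in the row: that differs from start to start.
- plate_c_top (a point): One of four alike, fixed copper heater plates, 50 x 50 mm, in a straight row (about 64 mm, give or take 10, from centre to centre) on the red-brown test board. The point is the centre of its flat top face, 23 mm above the bench and 5 mm above the board (board: 410 x 130 mm, its top 18 mm above the bench); z up, y along the row. The letter says nothing of its place in the row: that differs from start to start.
- plate_d_top (a point): One of four alike, fixed copper heater plates, 50 x 50 mm, in a straight row (about 64 mm, give or take 10, from centre to centre) on the red-brown test board. The point is the centre of its flat top face, 23 mm above the bench and 5 mm above the board (board: 410 x 130 mm, its top 18 mm above the bench); z up, y along the row. The letter says nothing of its place in the row: that differs from start to start.
- fan: Black square axial fan, 60 x 60 x 25 mm with wire guards, fixed on edge on the test board at one end of the row of plates (either end), about 74 mm from the centre of the nearest plate. Its origin is the middle of its underside, on the board; y is its axis, along which air blows down the row; its top is 78 mm above the bench. A slim white sensor on a steel post stands 59 mm high on the board at the row's other end.
- capacitor_mid (a point): Bystander: a loose dark round can capacitor, 35 mm across and 50 mm high with a bare aluminium top, standing upright on the bench among the heat sinks. The point is its centre, 25 mm above its underside; z up.
There are look-alikes about, which are no part of the job. What is shaped like the part that bears sink_d_mid but turquoise or yellow is not meant.

How it is judged (in metres and radians):
At the end, for the whole second after the job is handed in: Counting from the fan, the heat sinks rest on the plates lowest first: each upright (0.1 rad), its centre within 12 mm of the plate's centre, fins within 12 degrees of the fan's axis, released, at rest; the capacitor is upright and within 30 mm of its start (((horizontal distance between plate_a_top and fan between 0.049 and 0.099 m and horizontal distance between sink_a_mid and plate_a_top below 0.012 m and z of sink_a_mid in the frame of plate_a_top between 0.006 and 0.014 m) or (horizontal distance between plate_b_top and fan between 0.049 and 0.099 m and horizontal distance between sink_a_mid and plate_b_top below 0.012 m and z of sink_a_mid in the frame of plate_b_top between 0.006 and 0.014 m) or (horizontal distance between plate_c_top and fan between 0.049 and 0.099 m and horizontal distance between sink_a_mid and plate_c_top below 0.012 m and z of sink_a_mid in the frame of plate_c_top between 0.006 and 0.014 m) or (horizontal distance between plate_d_top and fan between 0.049 and 0.099 m and horizontal distance between sink_a_mid and plate_d_top below 0.012 m and z of sink_a_mid in the frame of plate_d_top between 0.006 and 0.014 m)) and angle between the x axis of each of sink_a_mid, sink_b_mid, sink_c_mid, sink_d_mid and the y axis of fan, either way round below 0.21 rad and angle between each of sink_a_mid, sink_b_mid, sink_c_mid, sink_d_mid's own z axis and vertical below 0.1 rad and linear speed of each of sink_a, sink_b, sink_c, sink_d below 0.02 m/s and ((horizontal distance between plate_a_top and fan between 0.113 and 0.163 m and horizontal distance between sink_b_mid and plate_a_top below 0.012 m and z of sink_b_mid in the frame of plate_a_top between 0.012 and 0.02 m) or (horizontal distance between plate_b_top and fan between 0.113 and 0.163 m and horizontal distance between sink_b_mid and plate_b_top below 0.012 m and z of sink_b_mid in the frame of plate_b_top between 0.012 and 0.02 m) or (horizontal distance between plate_c_top and fan between 0.113 and 0.163 m and horizontal distance between sink_b_mid and plate_c_top below 0.012 m and z of sink_b_mid in the frame of plate_c_top between 0.012 and 0.02 m) or (horizontal distance between plate_d_top and fan between 0.113 and 0.163 m and horizontal distance between sink_b_mid and plate_d_top below 0.012 m and z of sink_b_mid in the frame of plate_d_top between 0.012 and 0.02 m)) and ((horizontal distance between plate_a_top and fan between 0.177 and 0.227 m and horizontal distance between sink_c_mid and plate_a_top below 0.012 m and z of sink_c_mid in the frame of plate_a_top between 0.0185 and 0.0265 m) or (horizontal distance between plate_b_top and fan between 0.177 and 0.227 m and horizontal distance between sink_c_mid and plate_b_top below 0.012 m and z of sink_c_mid in the frame of plate_b_top between 0.0185 and 0.0265 m) or (horizontal distance between plate_c_top and fan between 0.177 and 0.227 m and horizontal distance between sink_c_mid and plate_c_top below 0.012 m and z of sink_c_mid in the frame of plate_c_top between 0.0185 and 0.0265 m) or (horizontal distance between plate_d_top and fan between 0.177 and 0.227 m and horizontal distance between sink_c_mid and plate_d_top below 0.012 m and z of sink_c_mid in the frame of plate_d_top between 0.0185 and 0.0265 m)) and ((horizontal distance between plate_a_top and fan between 0.241 and 0.291 m and horizontal distance between sink_d_mid and plate_a_top below 0.012 m and z of sink_d_mid in the frame of plate_a_top between 0.026 and 0.034 m) or (horizontal distance between plate_b_top and fan between 0.241 and 0.291 m and horizontal distance between sink_d_mid and plate_b_top below 0.012 m and z of sink_d_mid in the frame of plate_b_top between 0.026 and 0.034 m) or (horizontal distance between plate_c_top and fan between 0.241 and 0.291 m and horizontal distance between sink_d_mid and plate_c_top below 0.012 m and z of sink_d_mid in the frame of plate_c_top between 0.026 and 0.034 m) or (horizontal distance between plate_d_top and fan between 0.241 and 0.291 m and horizontal distance between sink_d_mid and plate_d_top below 0.012 m and z of sink_d_mid in the frame of plate_d_top between 0.026 and 0.034 m)) and angle between capacitor_mid's own z axis and vertical below 0.2 rad and distance of capacitor_mid from where it was at the start of the episode below 0.03 m); the robot touches nothing.
It fails at once if the lowest heat sink was dropped or flung (moved faster than 0.5 m/s while not held) (linear speed of sink_a above 0.5 m/s and contact force between sink_a and the fingers below 0.05 N).
It fails at once if the second lowest heat sink was dropped or flung (moved faster than 0.5 m/s while not held) (linear speed of sink_b above 0.5 m/s and contact force between sink_b and the fingers below 0.05 N).
It fails at once if the second tallest heat sink was dropped or flung (moved faster than 0.5 m/s while not held) (linear speed of sink_c above 0.5 m/s and contact force between sink_c and the fingers below 0.05 N).
It fails at once if the tallest heat sink was dropped or flung (moved faster than 0.5 m/s while not held) (linear speed of sink_d above 0.5 m/s and contact force between sink_d and the fingers below 0.05 N).
It fails at once if the capacitor was knocked over (angle between capacitor_mid's own z axis and vertical above 0.6 rad).
It also fails if it takes over 102 s, if anything falls off the work surface, if the arm or the gripper's body presses on something with over 40 N, if the wrist force passes 120 N, or if a joint passes its speed limit or range.

## Working session

There is one attempt and no reset: what is moved stays moved. The work goes in short steps, each a Python script; the robot and the scene stay as the last script left them, time stands still between calls to the robot, and variables do not carry over. Pictures are saved under pics/ and viewed, and the job is handed in when it is done.

```bash
mkdir -p pics; cat > h.py <<'E'
import numpy as np, cv2
from scipy.spatial.transform import Rotation as R
from bench import robot
def snap(name,tag):
    d=robot.get_image(name); cv2.imwrite(f'pics/{tag}.png',d['img'])
    np.save(f'pics/{tag}.npy',d,allow_pickle=True); return d
def load(tag): return np.load(f'pics/{tag}.npy',allow_pickle=True).item()
def Rc(d):
    o=np.array(d['orientation'],float)
    return o if o.shape==(3,3) else R.from_euler('xyz',o).as_matrix()
def foc(d): return d['img'].shape[0]/2/np.tan(np.radians(d['fovy'])/2)
def ray(d,uv):
    uv=np.atleast_2d(uv).astype(float);f=foc(d)
    v=np.c_[(uv[:,0]-d['cx'])/f,(uv[:,1]-d['cy'])/f,np.ones(len(uv))]
    return v@Rc(d).T
def onplane(d,uv,z):
    v=ray(d,uv);e=np.array(d['eye'],float)
    return e+v*((z-e[2])/v[:,2])[:,None]
def proj(d,P):
    p=(np.atleast_2d(P)-np.array(d['eye']))@Rc(d);f=foc(d)
    return np.c_[p[:,0]/p[:,2]*f+d['cx'],p[:,1]/p[:,2]*f+d['cy']]
E
python3 - <<'E'
from h import *
for n in ['side','top','wrist']:
    d=snap(n,n+'0'); print(n,d['fovy'],d['cx'],d['cy'],d['eye'],d['orientation'])
print(robot.current_t(),robot.current_eef_rot())
E
```

```text
side 50.44369434146984 321.2377195734857 239.53392160659988 [ 121.90788643 -467.83964093  817.27098688] [-2.48276054  0.00986079 -0.70322892]
top 42.93743659108702 315.6992259966266 229.0985833557797 [ 379.37705501   -5.01597838 1346.64598804] [-3.03789039 -0.00685188 -1.56785882]
wrist 71.5833197845714 320.22866434975356 245.76070518062028 [119.68277265 542.62272421 382.76434297] [2.85647543e+00 1.59630116e-05 1.21313951e+00]
0.15 [-3.14028181e+00 -2.98638864e-04  2.78376323e+00]
```

View pics/top0.png

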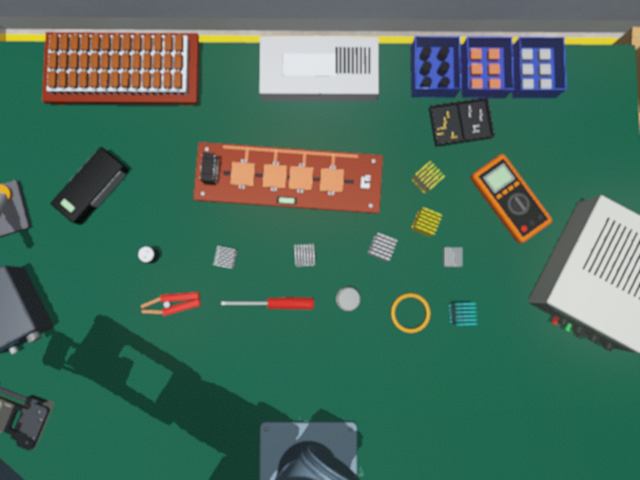

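View pics/side0.png

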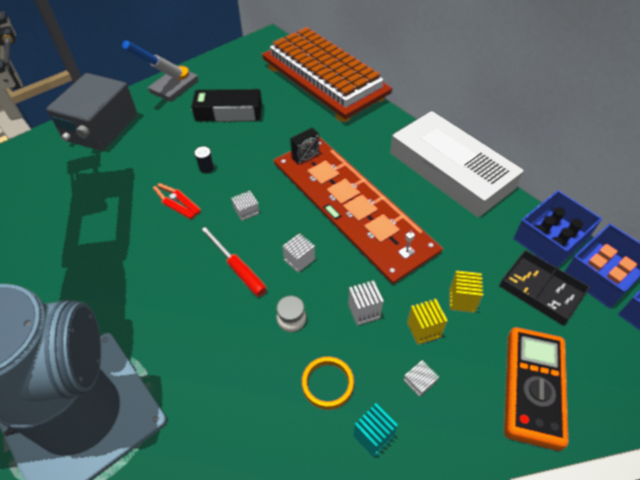

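View pics/wrist0.png

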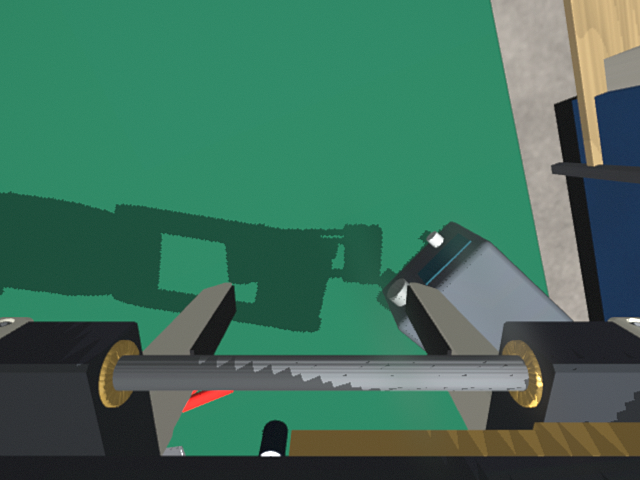

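The top view shows four grey sinks at (225,257), (304,255), (383,246) and (453,257). The look-alikes are yellow at (428,177) and (427,221), and turquoise at (463,313). The dark can with the bright top, which should be the capacitor, is at (147,254), and there is a grey disc at (347,299). The fan is at (208,168), the left end of the row. Next I'll crop closer.

```bash
python3 - <<'E'
from h import *
t=load('top0')['img'];s=load('side0')['img']
def c(im,u,v,r,k): return cv2.resize(im[v-r:v+r,u-r:u+r],None,fx=k,fy=k,interpolation=cv2.INTER_CUBIC)
r=24;k=4
row1=np.hstack([c(t,*p,r,k) for p in [(225,257),(304,255),(383,246),(453,257)]])
row2=np.hstack([c(s,*p,r,k) for p in [(245,205),(299,252),(366,302),(422,378)]])
row3=np.hstack([c(t,147,254,r,k),c(s,204,160,r,k),c(t,347,299,r,k),c(s,290,313,r,k)])
cv2.imwrite('pics/crop1.png',cv2.resize(np.vstack([row1,row2,row3]),(768,576)))
cv2.imwrite('pics/board.png',cv2.resize(t[130:225,185:395],None,fx=3.8,fy=3.8,interpolation=cv2.INTER_CUBIC))
E
```

```text
(no output)
```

View pics/crop1.png

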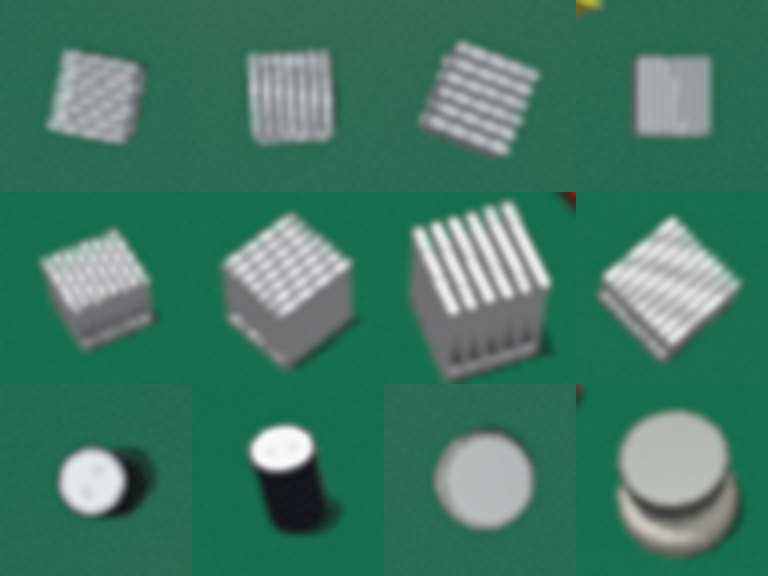

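View pics/board.png

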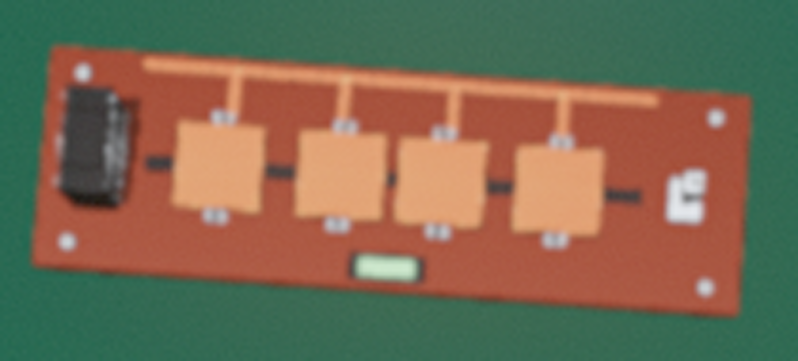

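```bash
cat > meas.py <<'E'
from h import *
def grey(im):
    h=cv2.cvtColor(im,cv2.COLOR_BGR2HSV); return ((h[...,1]<70)&(h[...,2]>95)).astype(np.uint8)
def blob(m,u,v,r=30):
    n,l,st,c=cv2.connectedComponentsWithStats(cv2.morphologyEx(m,cv2.MORPH_CLOSE,np.ones((3,3),np.uint8)))
    best=min((i for i in range(1,n) if 40<st[i,4]<5000),key=lambda i:np.hypot(*(c[i]-(u,v))))
    return (l==best).astype(np.uint8),st[best],c[best]
def hull(mask):
    cs,_=cv2.findContours(mask,cv2.RETR_EXTERNAL,cv2.CHAIN_APPROX_NONE)
    return max(cs,key=cv2.contourArea)[:,0,:].astype(np.float32)
def rect(d,mask,z):
    P=onplane(d,hull(mask),z)[:,:2].astype(np.float32)
    (x,y),(w,h),a=cv2.minAreaRect(P); return x,y,w,h,a
def copper(im):
    h=cv2.cvtColor(im,cv2.COLOR_BGR2HSV); return ((h[...,0]>8)&(h[...,0]<20)&(h[...,1]>90)&(h[...,2]>190)).astype(np.uint8)
E
python3 - <<'E'
from meas import *
t=load('top0');s=load('side0')
for (p,q) in zip([(225,257),(304,255),(383,246),(453,257)],[(245,205),(299,252),(366,302),(422,378)]):
    mt,st,ct=blob(grey(t['img']),*p)
    ms,ss,cs=blob(((cv2.cvtColor(s['img'],cv2.COLOR_BGR2HSV)[...,1]<70)&(s['img'][...,1]>60)).astype(np.uint8),*q)
    print(p,'top',np.round(rect(t,mt,0),1))
    # top-height via triangulating side topmost pixel? report for each hypothesised height
    for H in (20,32,45,60):
        print('   H',H,np.round(rect(t,mt,H),1))
    hs=hull(ms);lo=hs[hs[:,1].argmax()];hi=hs[hs[:,1].argmin()]
    print('   side blob',ss[:4],'low pt on z0',np.round(onplane(s,lo,0)[0,:2],1),[(H,np.round(onplane(s,hi,H)[0,:2],1)) for H in (20,32,45,60)])
m=cv2.morphologyEx(copper(t['img']),cv2.MORPH_OPEN,np.ones((5,5),np.uint8))
n,l,st,c=cv2.connectedComponentsWithStats(m)
for i in range(1,n):
    if 150<st[i,4]<900 and 130<c[i][1]<215: 
        P=onplane(t,c[i]+0.0,23)[0]; print('plate',c[i],st[i,2:],np.round(P,1),np.round(rect(t,(l==i).astype(np.uint8),23),1))
ms=cv2.morphologyEx(copper(s['img']),cv2.MORPH_OPEN,np.ones((5,5),np.uint8))
n,l,st,c=cv2.connectedComponentsWithStats(ms)
for i in range(1,n):
    if 150<st[i,4]<2500 and 290<c[i][0]<420: print('plate side',c[i],st[i,2:],np.round(onplane(s,c[i],23)[0],1))
h=cv2.cvtColor(t['img'],cv2.COLOR_BGR2HSV)
mb=(((h[...,0]<10)&(h[...,1]>120)).astype(np.uint8)); mb[:130]=0;mb[215:]=0;mb[:,:180]=0;mb[:,395:]=0
print('board',np.round(rect(t,mb,18),1))
E
```

```text
(225, 257) top [457.4 186.2  47.3  46.8  79.6]
   H 20 [456.3 183.4  46.6  46.1  79.6]
   H 32 [455.6 181.7  46.2  45.7  79.6]
   H 45 [454.8 179.8  45.7  45.2  79.6]
   H 60 [454.  177.7  45.2  44.7  79.6]
   side blob [232 190  27  30] low pt on z0 [432.6 171.5] [(20, array([484.6, 211.6])), (32, array([479.1, 201.4])), (45, array([473.2, 190.3])), (60, array([466.4, 177.5]))]
(304, 255) top [4.631e+02 1.070e+01 5.090e+01 4.640e+01 4.000e-01]
   H 20 [4.618e+02 1.050e+01 5.010e+01 4.570e+01 4.000e-01]
   H 32 [4.611e+02 1.040e+01 4.960e+01 4.530e+01 4.000e-01]
   H 45 [4.603e+02 1.020e+01 4.920e+01 4.480e+01 4.000e-01]
   H 60 [4.594e+02 1.000e+01 4.860e+01 4.430e+01 4.000e-01]
   side blob [283 234  32  38] low pt on z0 [439.5  -8.1] [(20, array([487.5,  50.3])), (32, array([482. ,  42.5])), (45, array([476. ,  34.1])), (60, array([469.1,  24.3]))]
(383, 246) top [ 481.8 -161.4   53.2   54.6   68.3]
   H 20 [ 480.3 -159.    52.4   53.8   68.3]
   H 32 [ 479.4 -157.6   51.9   53.3   68.3]
   H 45 [ 478.4 -156.1   51.4   52.8   68.3]
   H 60 [ 477.3 -154.4   50.8   52.2   68.3]
   s
[... 747 characters left out ...]
639.9 148.8  23. ] [6.396e+02 1.488e+02 5.140e+01 4.860e+01 2.000e-01]
plate [274.38491296 175.52224371] [ 24  24 517] [635.3  77.6  23. ] [635.4  77.5  49.9  50.4  86.1]
plate [300.47953216 177.42105263] [ 24  24 513] [631.3  20.1  23. ] [631.3  20.1  49.5  50.2  86.1]
plate [331.45242718 179.58640777] [ 24  24 515] [626.8 -48.   23. ] [627.  -48.1  49.9  50.2  86.1]
plate side [322.9673913  171.54891304] [ 27  20 368] [638.8 148.   23. ]
plate side [342.66746988 190.45060241] [ 28  22 415] [633.7  77.4  23. ]
plate side [359.93064877 206.86577181] [ 29  23 447] [629.8  19.3  23. ]
plate side [381.51440329 227.41358025] [ 30  24 486] [625.1 -49.1  23. ]
board [632.7  47.6 408.9 130.   86.1]
```

Measured checks: the plates lie at about 71, 58 and 68 mm apart, the two views agree within 2 mm, and the board reads 409×130. From the side-view edge heights, (225,257) is B, (304,255) is C, (383,246) is D and (453,257) is A. I'll take a close wrist look at each sink to get its fin direction.

```bash
cat >> h.py <<'E'
_d=load('wrist0'); _T=R.from_euler('xyz',[-3.14028181,-2.98638864e-04,2.78376323]).as_matrix()
OFF=_T.T@(np.array(_d['eye'])-np.array([192.596,515.181,218.653])); CR=_T.T@Rc(_d)
def viewpose(P,yaw,tz,uv=(320,170)):
    T=R.from_euler('xyz',[np.pi,0,yaw]).as_matrix(); f=foc(_d)
    v=T@CR@np.array([(uv[0]-_d['cx'])/f,(uv[1]-_d['cy'])/f,1]); o=T@OFF
    s=(P[2]-tz-o[2])/v[2]
    return np.array([*(np.array(P[:2])-o[:2]-s*v[:2]),tz])
def go(p,yaw): robot.move_ptp(list(map(float,p)),[np.pi,0,float(yaw)])
E
python3 - <<'E'
from h import *
print(OFF)
S={'B':(455,181,32,np.radians(80)),'C':(460,10,45,np.radians(90)),'D':(477,-154,60,np.radians(68)),'A':(458,-312,20,np.radians(90))}
for n,(x,y,z,yw) in S.items():
    p=viewpose((x,y,z),yw,150); print(n,p,robot.inverse_kinematics(list(map(float,p)),[np.pi,0,yw]))
n='B';x,y,z,yw=S[n]
go(viewpose((x,y,z),yw,150),yw); snap('wrist','wB'); print(robot.current_t())
E
```

```text
[ 7.79550994e+01 -4.88212217e-02 -1.64088147e+02]
B [444.3577945  121.39445503 150.        ] [ 2.37672530e-02  1.60072850e-01  1.84112693e+00 -4.44089210e-16
  1.14039288e+00  1.98300178e-01]
C [459.87811483 -51.35020647 150.        ] [-0.35299436  0.16377615  1.83654236  0.          1.14127415 -0.35299436]
D [ 453.56687772 -211.69904662  150.        ] [-0.65989983  0.22966875  1.75176125  0.          1.16016265 -0.2759274 ]
A [ 457.86225512 -371.80750633  150.        ] [-0.87102522  0.3814552   1.53471363  0.          1.22542383 -0.87102522]
1.925
```

View pics/wB.png

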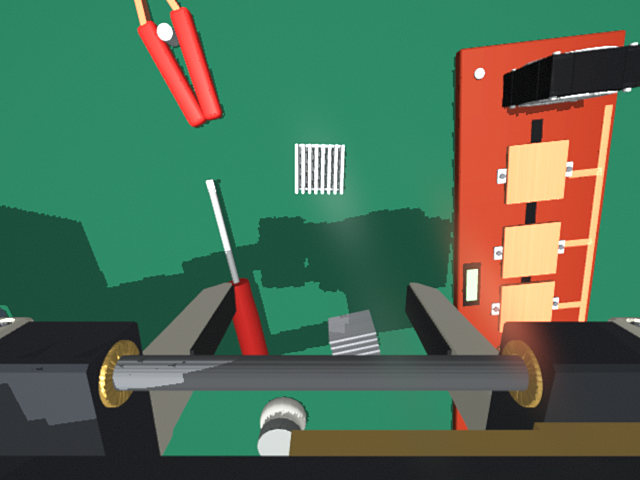

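The wrist view shows sink B at (320,169), with its fins running vertically in the image, along the tool x axis, so a yaw of about 80° is correct. C at (353,335) has its fins at right angles to that. Now I'll measure B and pick it.

```bash
cat >> meas.py <<'E'
def wmeas(d,H,uv=(320,170),r=60):
    h=cv2.cvtColor(d['img'],cv2.COLOR_BGR2HSV)
    m=((h[...,1]<60)&(h[...,2]>70)).astype(np.uint8)
    k=np.zeros_like(m);k[max(0,uv[1]-r):uv[1]+r,uv[0]-r:uv[0]+r]=1;m*=k
    m=cv2.morphologyEx(m,cv2.MORPH_CLOSE,np.ones((7,7),np.uint8))
    n,l,st,c=cv2.connectedComponentsWithStats(m);i=1+st[1:,4].argmax()
    return st[i],np.array(rect(d,(l==i).astype(np.uint8),H))
HT={'A':20,'B':32,'C':45,'D':60}; GZ={'A':3,'B':5,'C':12,'D':22}   # TCP above underside at grasp
def pick(n,x,y,yaw):
    go((x,y,HT[n]+60),yaw)
    robot.move_linear([x,y,GZ[n]],speed=80)
    robot.move_gripper(0.0)
    print('width',robot.current_gripper_width()*93,'t',robot.current_t())
    robot.move_linear([x,y,GZ[n]+110],speed=150)
    print('w',robot.current_gripper_width()*93, robot.current_contact_force(),robot.current_tcp_pos(),robot.current_t())
E
python3 - <<'E'
from meas import *
d=load('wB'); print(wmeas(d,32))
print(onplane(d,[320,169],32), wmeas(d,28))
t=robot.current_eef_rot(),robot.current_tcp_pos(); print(t,d['eye'],d['orientation'])
E
```

```text
(array([ 295,  144,   50,   51, 2478], dtype=int32), array([455.18371582, 183.4826355 ,  40.65624237,  40.55852127,
        78.87680817]))
[[455.67917351 183.58778955  32.        ]] (array([ 295,  144,   50,   51, 2478], dtype=int32), array([455.13528442, 183.25575256,  41.23083496,  41.13173676,
        78.87682343]))
(array([ 3.14126084e+00, -3.07124983e-04,  1.39789117e+00]), array([444.34709049, 122.21469281, 150.20261075])) [458.61510039 199.53762916 315.02900363] [ 2.85771622e+00 -1.56067471e-04 -1.73057333e-01]
```

```bash
python3 - <<'E'
from meas import *
pick('B',455.2,183.3,np.radians(79))
snap('wrist','hB')
E
```

```text
width 39.99692201390488 t 4.475
w 39.6952123155686 [-0.11761371 -0.6619305  -1.153976  ] [454.51429485 183.16749614 114.23475348] 5.3583
```

View pics/hB.png

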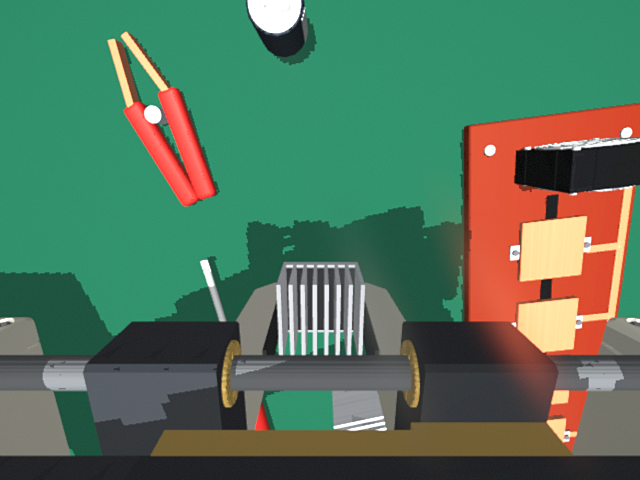

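B is held at a jaw width of 39.7 mm. I'll place it on the second plate from the fan.

```bash
cat >> meas.py <<'E'
PL={'A':(639.5,148.4),'B':(634.5,77.5),'C':(630.5,19.7),'D':(626.0,-48.5)}; YR=np.radians(86.2)
def place(n,open_mm):
    x,y=PL[n]
    go((x,y,GZ[n]+105),YR)
    robot.move_linear([x,y,23+GZ[n]+6],speed=120)
    f=robot.move_linear([x,y,23+GZ[n]-2],speed=20,f_stop=6)
    p=robot.current_tcp_pos(); print('touch',f,p,robot.current_contact_force())
    robot.sleep(0.15)
    robot.move_gripper(open_mm/93.)
    robot.sleep(0.1)
    robot.move_linear([x,y,GZ[n]+100+10],speed=150)
    print('t',robot.current_t())
E
python3 - <<'E'
from meas import *
place('B',56)
go(viewpose((634,77,55),YR,170),YR)
snap('wrist','pB')
E
```

```text
touch True [635.09412888  77.44941781  27.91756272] [0.47962362 0.68865039 4.36182501]
t 8.9167
```

View pics/pB.png

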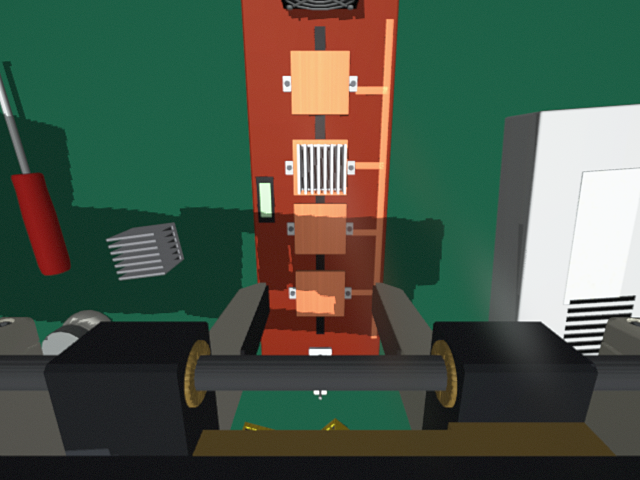

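The wrist view shows B at (320,167), centred on the second plate with its fins along the row. The first plate is at (320,83) and the fan at (320,3). Next is C.

```bash
python3 - <<'E'
from meas import *
robot.move_gripper(1.0)
go(viewpose((460,10,45),0,160),0); d=snap('wrist','wC'); print(wmeas(d,45),robot.current_t())
E
```

```text
(array([ 294,  143,   53,   59, 2750], dtype=int32), array([460.08297729,  10.51891994,  45.22443771,  40.90155792,
         3.65074563])) 11.4917
```

View pics/wC.png

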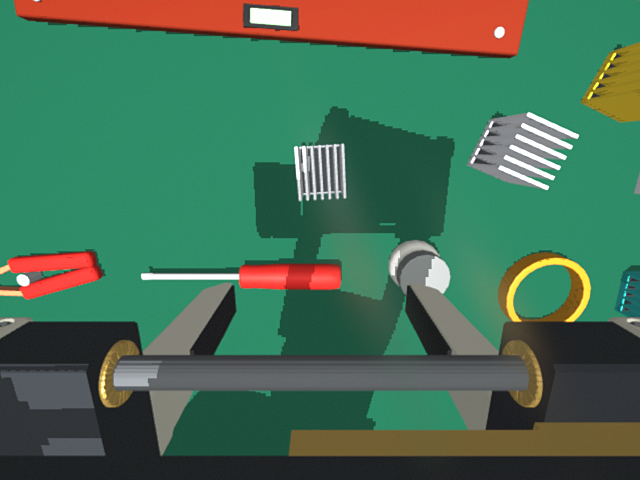

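The wrist view shows C at (320,172). It measures 45×41 mm (expected 44×40), with the fins at +3.7°. Now I'll pick and place C, then look at D.

```bash
python3 - <<'E'
from meas import *
pick('C',460.1,10.5,np.radians(3.6))
E
python3 - <<'E'
from meas import *
if 38<robot.current_gripper_width()*93<42:
    place('C',56)
    go(viewpose((630,20,55),YR,180),YR); snap('wrist','pC')
E
```

```text
width 40.26036301885728 t 14.1
w 39.936976822276044 [ 0.03572105 -0.22087636 -1.61354771] [459.39903401  10.6459297  121.23191117] 14.9833
touch True [631.09974711  19.59002526  34.93543823] [-0.33142194  0.62112664  5.51052717]
t 18.9
```

View pics/pC.png

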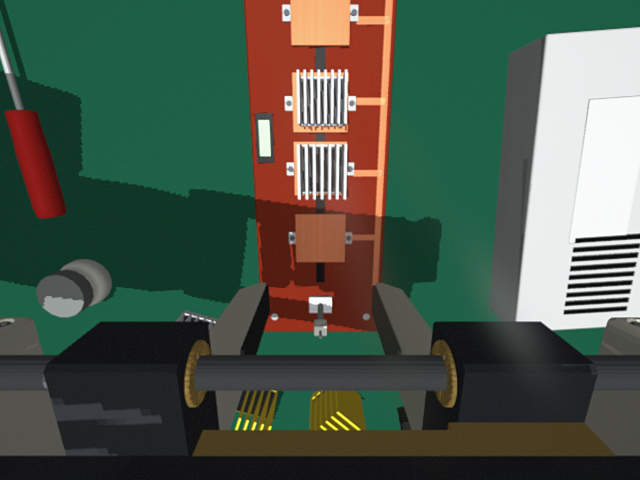

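The view shows C at (320,171), on the third plate and aligned, with B at (321,100) still centred. Next I'll view D.

```bash
python3 - <<'E'
from meas import *
robot.move_gripper(1.0)
y=np.radians(69)
go(viewpose((477,-154,60),y,175),y); d=snap('wrist','wD'); print(wmeas(d,60),robot.current_t())
E
```

```text
(array([ 293,  148,   56,   55, 2970], dtype=int32), array([ 477.18032837, -157.10057068,   43.75465393,   45.38806152,
         69.02292633])) 21.1667
```

View pics/wD.png

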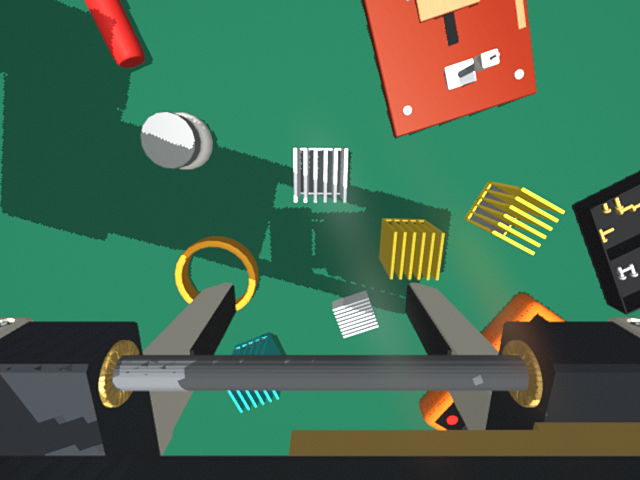

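The view shows D at (320,175), 44×45 mm, with its fins vertical in the image (69°). The yellow look-alike is at (412,248), clear of the fingers. A is at (355,315), with its fins along world x. Now I'll pick and place D.

```bash
python3 - <<'E'
from meas import *
pick('D',477.2,-157.1,np.radians(69))
w=robot.current_gripper_width()*93
if 42<w<46:
    place('D',60)
    go(viewpose((626,-48,70),YR,190),YR); snap('wrist','pD')
E
```

```text
width 44.07153513628251 t 23.7833
w 43.981459975061114 [-0.12856272 -0.14168943 -2.05777727] [ 476.55177895 -156.72925075  131.13953284] 24.6667
touch True [626.63868719 -48.5813696   44.94388337] [-0.58672687 -0.91117817  3.83170394]
t 28.1083
```

View pics/pD.png

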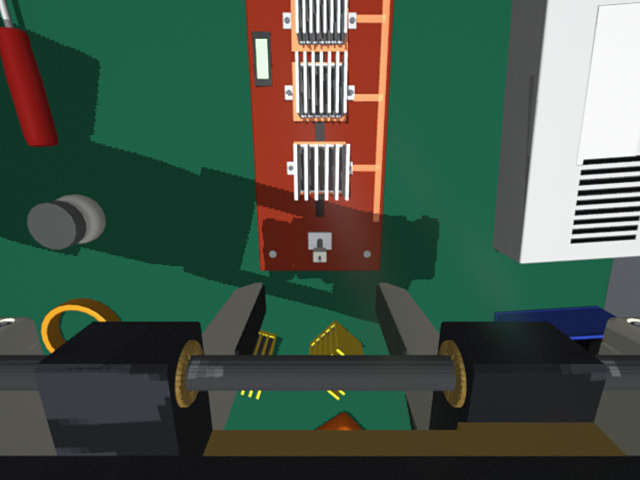

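D stands on the fourth plate at (322,171), with C and B in line beyond it. Next is A.

```bash
python3 - <<'E'
from meas import *
robot.move_gripper(1.0)
go(viewpose((458,-312,20),0,140),0); d=snap('wrist','wA'); print(wmeas(d,20),robot.current_t())
E
```

```text
(array([ 302,  148,   44,   50, 2159], dtype=int32), array([ 4.57531769e+02, -3.13869293e+02,  4.02546616e+01,  3.63474884e+01,
        9.32835639e-02])) 30.5417
```

View pics/wA.png

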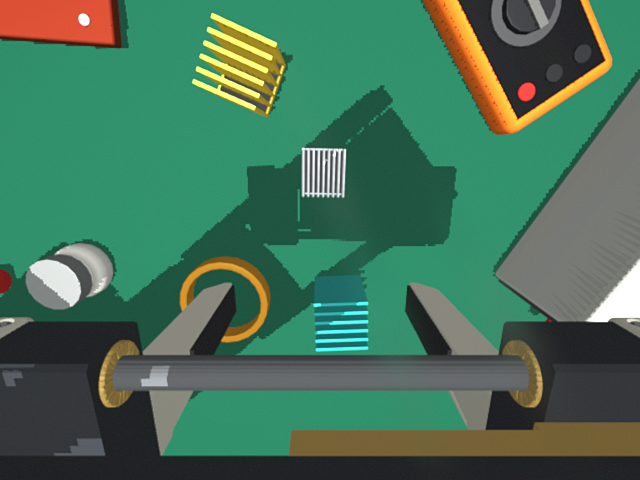

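A is at (324,172), 40.3×36.3 mm (expected 40×36), with its fins along world x. The yellow and turquoise look-alikes are clear of the gripper's path. Now I'll pick and place A.

```bash
python3 - <<'E'
from meas import *
pick('A',457.5,-313.9,0.0)
w=robot.current_gripper_width()*93
if 34<w<38:
    place('A',52)
    go(viewpose((639,148,43),YR,170),YR); snap('wrist','pA')
    go((420,-300,250),YR); snap('top','topE'); snap('side','sideE'); print(robot.current_t())
E
```

```text
width 35.553136838519656 t 33.0167
w 35.77000417430862 [-0.1755425   0.28606714  0.16068029] [ 456.9489607  -313.39329375  112.15242101] 33.9
touch True [640.0958405  148.49723244  25.88443473] [-0.36304729  0.2365832   4.08866137]
t 38.3833
40.6083
```

View pics/pA.png

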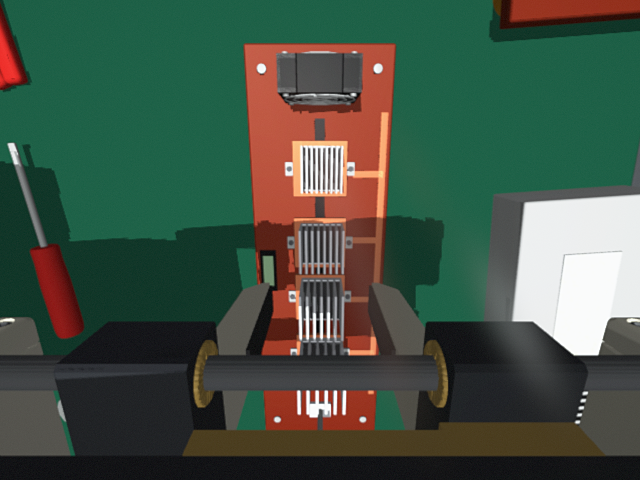

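View pics/topE.png

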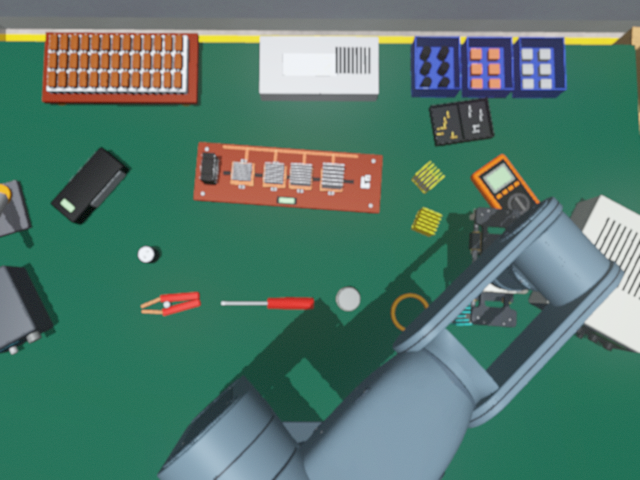

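View pics/sideE.png

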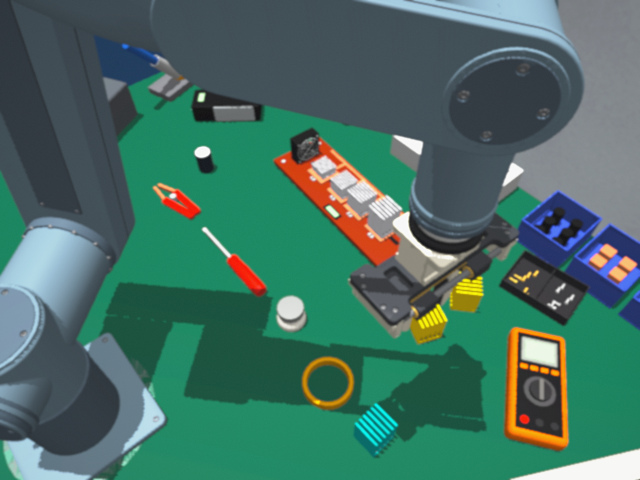

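The final views show the row from the fan as low, low-mid, mid-tall and tall, with the capacitor at (147,254) unmoved. I'll do one numeric check of the centres from the close views before handing in.

```bash
python3 - <<'E'
from meas import *
for n in 'ABCD':
    d=load('p'+n); x,y=PL[n]; z=23+HT[n]
    c=proj(d,[x,y,z])[0].astype(int)
    st,r=wmeas(d,z,tuple(c),34); print(n,c,st[:4],np.round(r,1),'off',np.round(r[:2]-(x,y),1))
t=load('topE')
for n in 'ABCD':
    x,y=PL[n];z=23+HT[n];c=proj(t,[x,y,z])[0]
    m=grey(t['img']);k=np.zeros_like(m);u,v=c.astype(int);k[v-14:v+15,u-14:u+15]=1
    b,st,cc=blob(m*k,u,v); print(n,'top',np.round(onplane(t,cc,z)[0]-(x,y,z),1))
for q in('top0','topE'):
    b,st,cc=blob(grey(load(q)['img']),147,254);print(q,'cap',cc)
E
```

```text
A [319 169] [300 135  53  68] [644.8 148.3  56.   44.7  85.1] off [ 5.3 -0.1]
B [320 169] [286 135  68  68] [634.6  77.6  54.3  51.9  20.3] off [0.1 0.1]
C [320 171] [286 137  68  67] [630.1  20.6  52.4  54.1  87.7] off [-0.4  0.9]
D [319 172] [287 138  66  63] [626.  -46.5  48.2  51.8  86.1] off [-0.  2.]
A top [ 2.8 -0.4  0. ]
B top [1.8 0.1 0. ]
C top [0.  0.1 0. ]
D top [-0.6  0.1  0. ]
top0 cap [145.43220339 253.92372881]
topE cap [145.49159664 253.88655462]
```

```bash
python3 - <<'E'
from h import *
print(robot.current_tcp_pos(),robot.current_contact_force(),robot.current_t()); robot.hand_in()
E
```

```text
[ 420.66707467 -299.21039536  249.69801228] [-0.25056401 -0.95904356 -0.10542737] 40.6083
the job is handed in; nothing more can be done
```

All four heat sinks are on the heater plates, lowest (A) next to the fan, then B, C and the tallest (D) at the far end. The job was handed in at about 40.6 s of the 102 s allowed. Each sink was gripped on its outer fins at the expected jaw width, lowered until the force stop tripped at the plate-top height (within about 0.1 mm), then released.

**Centring:** the final top view puts each sink's centre within 3 mm of its plate's centre; A is the worst at 2.8 mm.

**Fins and stance:** by eye in the close views, the fins lie along the row and all four sinks stand upright.

**Capacitor:** it is upright and shifted by less than 0.1 pixel in the top view. The look-alikes were left alone.

**A check that disagreed:** the wrist-view centring check gave 5.3 mm for A and oversized outlines for all four, because its mask took in the plate clips. I relied on the top view and the pictures instead.

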